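# Snap the cake box shut

### The job

The square box with the cake pieces in it is packed and its lid is down, but the three snap tabs on its rim still stand up. Press each of the three tabs straight down, fully home, so that all are engaged, leaving the box upright and about where it stands. Do not touch the empty oblong box beside it: it is still to be filled.

Things in the scene. Friction and masses are not known exactly. Their poses are not given: they have to be found in the camera images.
- cake_box: The box to close: square, white, 120 x 120 mm, 68 mm high to the top of its lid, with a clear window in the lid through which four cake pieces show; loose, about 0.6 kg. Origin at the centre of its underside, on the table; z up; x points to the back edge (hinge barrels, no tab), y to the left edge. Tabs on the other three edges.
- tab_front (a joint): Snap tab mid front (-x, opposite the hinge) edge of the cake box's lid: white ribbed plate, 36 mm along the rim, 26 mm across, top face centred at (-57, 0) mm in the box's frame. Slides straight down. Value in m: 0 = up, top 81 mm above the table; 0.008 = home on its stop, top at 73 mm (5 mm above the lid). Starts at 0 to 0.001. Resists with about 5 N throughout, stays where left; engaged from 0.0065 on.
- tab_left (a joint): Snap tab mid left (+y) edge of the cake box's lid: white ribbed plate, 36 mm along the rim, 26 mm across, top face centred at (0, 57) mm in the box's frame. Slides straight down. Value in m: 0 = up, top 81 mm above the table; 0.008 = home on its stop, top at 73 mm (5 mm above the lid). Starts at 0 to 0.001. Resists with about 5 N throughout, stays where left; engaged from 0.0065 on.
- tab_right (a joint): Snap tab mid right (-y) edge of the cake box's lid: white ribbed plate, 36 mm along the rim, 26 mm across, top face centred at (0, -57) mm in the box's frame. Slides straight down. Value in m: 0 = up, top 81 mm above the table; 0.008 = home on its stop, top at 73 mm (5 mm above the lid). Starts at 0 to 0.001. Resists with about 5 N throughout, stays where left; engaged from 0.0065 on.
- empty_box: The bystander that must not be touched: an oblong white box of the same make, 130 mm (its x) by 80 mm (its y), 68 mm high to the lid, nothing inside, its own three tabs standing up to 81 mm above the table. Loose. Origin at the centre of its underside, z up, x towards its hinge. (Fixed obstacle: a glass cake stand, about 0.2 m tall, to the left of both boxes.)

How it is judged:
By the outcome, as a careful person would: the job done as asked, in the order asked, and still so for the second after the job is handed in, with the robot touching nothing.
It also fails if it takes over 35 s, if anything falls off the work surface, if the arm or the gripper's body presses on something with over 40 N, if the wrist force passes 120 N, or if a joint passes its speed limit or range.

### The arm

A 6-joint arm with a two-finger parallel gripper is mounted at the origin on a cart in front of the work surface, level with it; the furniture and walls round the work are solid. World frame = base frame: x ahead of the robot, y to its left, z up, the work surface at z = 0. Lengths are in m, angles in rad, forces in N, time in s.
With the tool pointing down it reaches from about 0.25 to 0.85 m from the base axis. Payload 12.5 kg.
Tool frame: the origin (TCP) lies at the very end of the fingers, on their centre line; the grasp point (between the pads) lies 19 mm behind it; z points along the fingers, y is the direction in which the jaws open and shut (so a half turn about z gives the same grasp; the last joint's range is limited). The gripper opens to 93 mm and grips with 3 to 60 N. Pads are 15 mm wide; open, the fingers measure 128 mm over their backs; the gripper's body (75 mm by 188 mm) begins 65 mm behind the grasp point.
Start: joints at [1.236, 0.351, 1.652, -0, 1.139, -0.085], TCP at [0.136, 0.533, 0.219] pointing down, gripper open.
Joint ranges: [-2.75, 2.75], [-0.79, 2.1], [0.01, 2.65], [-1.57, 4.71], [0.07, 3.14], [-2.87, 2.87]. Speed limits (rad/s): [2.22, 2.22, 2.79, 3.14, 3.14, 3.14].

### API

Orientations are given as a unit quaternion [w, x, y, z].
In Python, from bench import ctrl gives the robot as it stands.
- The arm moves only by the shell command python3 -m creep 'ROWS' [FORCE]. ROWS is JSON, a list of rows, each an object of numbers: "hand": the finger opening in mm, from 0 to 93; "x", "y", "z": the shift along the tool's x, y, z in mm; "rx", "ry", "rz": the turn, a rotation vector about the tool's x, y, z in rad. In form: [{"hand": .., "x": .., "y": .., "z": .., "rx": .., "ry": .., "rz": ..}, ...]. A call has 1 to 10 rows; each row is the pose to reach, as a shift and turn from the pose commanded when the call began, along the tool's axes at that moment; what a row does not reach only later rows make up. A row lasts 1/12 s, in which the tool goes at most 41.7 mm and 7.16 degrees, less where a joint would pass 70% of its speed; a pose out of reach is approached as far as the arm can. A call with a gripper value outside its range is refused whole. The fingers move at their own pace and stop on an object; FORCE is the grip in N (left out, the last holds). Time passes only in rows, so rows that repeat a pose let the fingers close. It gives the time, the measured TCP pose, the force and the opening at its end, in the units of the state.
- ctrl.observe(): the state, without advancing time (a new reading comes with each control period).
- ctrl.read_camera(name): name is "side" or "top" or "wrist"; returns a dict with "color" (480x640x3 uint8, red, green, blue), "mtx" (3x3 intrinsics, pixels), "R" (3x3) and "t" (3): a world point X has camera coordinates R X + t; the wrist camera has in their place "T_tool_cam" (4x4, takes a point from camera to tool coordinates, whose origin is the TCP and whose axes are the flange's). Camera axes: x right, y down, z forward; pixel columns grow to the right and rows downward; lengths in m; the calibration is good to about 2 mm. A picture is of the moment at which its call begins: read the wrist's pose just before it. There is no depth.
- ctrl.sign_off(): hands the job in, once; it reports no verdict.
The state is a dict: "t": time; "qpos": joint angles; "joint_velocities": joint speeds; "tau": joint torques, N m; "ee_pos": TCP position; "ee_rot": TCP orientation; "force": force on the tool from outside, world axes, zero at the start; "wrist_torque": the same for the moment, N m; "width": finger opening in m.
Only numpy, scipy, OpenCV 4.12 (cv2) and the standard library are available. Lean on these libraries where they do the work, as an engineer would, in place of code of your own. Each camera call takes 0.05 s, during which the arm holds its last target. There are 200 camera calls.

## Working session

There is one attempt and no reset: what is moved stays moved. The work goes in short steps, Python scripts to look and compute and a shell command to move; the robot and the scene stay as the last step left them, time stands still between calls to the robot, and variables do not carry over. Pictures are saved under pics/ and viewed, about 8 in all and at most 12, crops included, and the job is handed in when it is done.

```bash
mkdir -p pics
cat > h.py <<'E'
import numpy as np, cv2
from bench import ctrl
def save(cam,name):
    d=ctrl.read_camera(cam); cv2.imwrite('pics/'+name,d['color'][:,:,::-1])
    np.savez('pics/'+name+'.npz',**{k:v for k,v in d.items() if k!='color'}); return d
def ray(d,u,v,z):
    K,R,t=(np.array(d[k]) for k in('mtx','R','t'))
    c=-R.T@t; r=R.T@np.linalg.inv(K)@[u,v,1]; return c+r*(z-c[2])/r[2]
def proj(d,X):
    K,R,t=(np.array(d[k]) for k in('mtx','R','t'))
    p=(K@(R@np.atleast_2d(X).T+t[:,None])).T; return p[:,:2]/p[:,2:]
E
python3 - <<'E'
from h import *
s=ctrl.observe();print({k:np.round(v,4).tolist() for k,v in s.items()})
for c in('top','side'):
    d=save(c,c+'1.png'); print(c,np.round(d['mtx'],1).tolist(),(-np.array(d['R']).T@d['t']).round(3))
E
```

```text
{'t': 0.0, 'qpos': [1.2364, 0.3512, 1.6524, 0.0, 1.1391, -0.0846], 'joint_velocities': [0.0008, 0.0, -0.0001, -0.0005, -0.0014, -0.0021], 'tau': [0.0004, -49.731, -28.5255, 0.07, 0.0256, -0.0001], 'ee_pos': [0.1358, 0.5326, 0.2181], 'ee_rot': [-0.0001, 0.1246, 0.9922, -0.0005], 'force': [-0.4738, 0.1387, 0.1472], 'wrist_torque': [-0.0054, -0.0203, 0.0088], 'width': 0.093}
top [[520.4, 0.0, 319.7], [0.0, 520.4, 234.8], [0.0, 0.0, 1.0]] [ 0.497 -0.085  0.944]
side [[517.6, 0.0, 326.4], [0.0, 517.6, 240.2], [0.0, 0.0, 1.0]] [0.382 0.632 0.509]
```

View pics/top1.png

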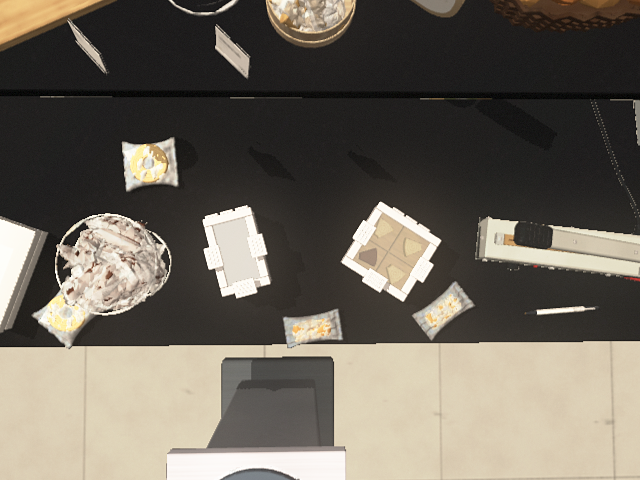

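View pics/side1.png

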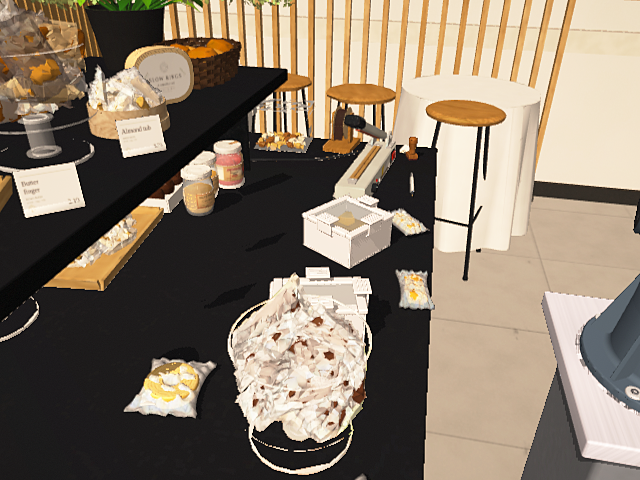

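The top view shows the cake box centred near (391,252), rotated by about 30°, and the empty box near (237,252). The stand is at (113,265), and a raised shelf runs behind row 95. I'll zoom in on the boxes next.

Run:
```python
import cv2
i=cv2.imread('pics/top1.png')[190:315,195:455]
cv2.imwrite('pics/crop1.png',cv2.resize(i,None,fx=3,fy=3,interpolation=cv2.INTER_CUBIC))
```

```text
(no output)
```

View pics/crop1.png

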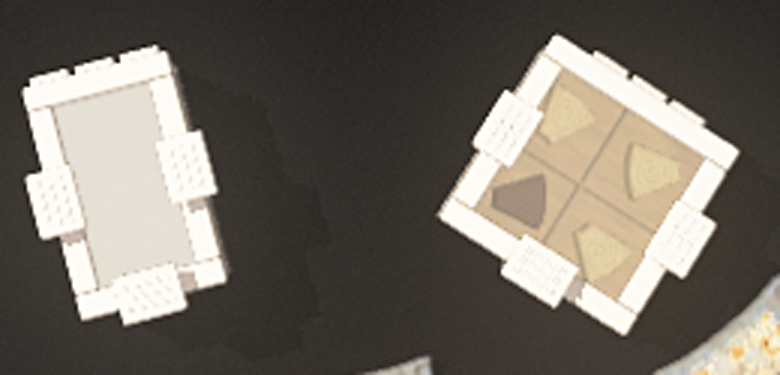

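The crop shows the lid corners at about (556,36), (738,152), (627,334) and (440,214). The tabs are at left (507,129), front (543,270) and right (683,240), with the hinge barrels on the upper-right edge. Next I fit the pose.

```bash
cat >> h.py <<'E'
from scipy.optimize import least_squares
M=np.array([[60,60,68],[60,-60,68],[-60,-60,68],[-60,60,68],[0,57,80.5],[-57,0,80.5],[0,-57,80.5]])/1000
def place(p,X): 
    c,s=np.cos(p[2]),np.sin(p[2]); return X@np.array([[c,-s,0],[s,c,0],[0,0,1]]).T+[p[0],p[1],0]
E
python3 - <<'E'
from h import *
d=dict(np.load('pics/top1.png.npz'))
px=np.array([[556,36],[738,152],[627,334],[440,214],[507,129],[543,270],[683,240]])/3+[195,190]
r=least_squares(lambda p:(proj(d,place(p,M))-px).ravel(),[*ray(d,391,252,.068)[:2],-.5])
print(r.x,np.round(r.fun.reshape(-1,2),1).tolist())
print('tabs',place(r.x,M[4:]).round(4))
e=np.array([[155,42],[172,75],[228,283],[80,320],[22,85],[190,165],[152,295],[55,205]])/3+[195,190]
for q in e: print(ray(d,*q,.07).round(3))
s=ctrl.observe(); print('start yaw',s['ee_rot'])
from scipy.spatial.transform import Rotation as Ro
w,x,y,z=s['ee_rot']; print(Ro.from_quat([x,y,z,w]).as_matrix().round(3))
for u in(0,320,640):
  print('shelf edge',[ray(d,u,96,z).round(3).tolist() for z in(0,.2,.3)])
E
```

```text
[ 0.50588532 -0.23594002 -0.57082022] [[0.6, 0.5], [-0.5, -0.2], [-0.8, -0.9], [1.5, 0.9], [0.5, -0.1], [-0.8, 0.2], [-0.5, -0.4]]
tabs [[ 0.5367 -0.188   0.0805]
 [ 0.4579 -0.2051  0.0805]
 [ 0.4751 -0.2839  0.0805]]
[0.586 0.009 0.07 ]
[ 0.568 -0.001  0.07 ]
[ 0.452 -0.032  0.07 ]
[0.432 0.05  0.07 ]
[0.562 0.083 0.07 ]
[ 0.517 -0.011  0.07 ]
[0.445 0.01  0.07 ]
[0.496 0.064 0.07 ]
start yaw [-9.61851641e-05  1.24550802e-01  9.92213107e-01 -4.88119607e-04]
[[-0.969  0.247 -0.   ]
 [ 0.247  0.969 -0.001]
 [ 0.    -0.001 -1.   ]]
shelf edge [[0.79, 0.459, 0.0], [0.727, 0.344, 0.2], [0.696, 0.286, 0.3]]
shelf edge [[0.793, -0.118, 0.0], [0.73, -0.111, 0.2], [0.698, -0.107, 0.3]]
shelf edge [[0.796, -0.718, 0.0], [0.732, -0.584, 0.2], [0.701, -0.517, 0.3]]
```

The fit is good: residuals are at most about 1.5 px, and the tabs come out 0.46–0.57 m from the base, within reach. I'll press with closed fingers, jaw axis along the box's x. The arm lifts clear of the stand before it travels.

```bash
cat >> h.py <<'E'
from scipy.spatial.transform import Rotation as Ro
def delta(x,y,z,yaw):
    s=ctrl.observe(); w,a,b,c=s['ee_rot']; R=Ro.from_quat([a,b,c,w]).as_matrix()
    ty=np.array([np.cos(yaw),np.sin(yaw),0]); tz=np.array([0,0,-1.]); T=np.array([np.cross(ty,tz),ty,tz]).T
    print('t',round(s['t'],2),'pos',np.round(s['ee_pos'],4),'F',np.round(s['force'],1),'w',round(s['width'],4),
     'xyz',(1000*R.T@(np.array([x,y,z])-s['ee_pos'])).round(1),'rot',Ro.from_matrix(R.T@T).as_rotvec().round(3))
E
python3 -m creep '[{"hand":0,"x":0,"y":0,"z":-80,"rx":0,"ry":0,"rz":0},{"hand":0,"x":0,"y":0,"z":-80,"rx":0,"ry":0,"rz":0},{"hand":0,"x":-60,"y":-80,"z":-100,"rx":0,"ry":0,"rz":0.2},{"hand":0,"x":-120,"y":-160,"z":-100,"rx":0,"ry":0,"rz":0.4},{"hand":0,"x":-180,"y":-240,"z":-100,"rx":0,"ry":0,"rz":0.7},{"hand":0,"x":-240,"y":-310,"z":-100,"rx":0,"ry":0,"rz":0.9},{"hand":0,"x":-300,"y":-390,"z":-100,"rx":0,"ry":0,"rz":1.1},{"hand":0,"x":-360,"y":-470,"z":-100,"rx":0,"ry":0,"rz":1.3},{"hand":0,"x":-420,"y":-550,"z":-100,"rx":0,"ry":0,"rz":1.6},{"hand":0,"x":-496,"y":-634,"z":-100,"rx":0,"ry":0,"rz":1.892}]' 30
python3 -c "
from h import *
delta(.46,-.204,.25,-.571)"
```

```text
t: 0.93
ee_pos: [0.2666, 0.2255, 0.3147]
ee_rot: [0.0, 0.587, 0.809, 0.0]
force: [2.0, 0.0, 0.7]
width: 0.0309
t 0.93 pos [0.2666 0.2255 0.3147] F [2.  0.  0.7] w 0.0309 xyz [-468.4   50.5   64.7] rot [ 0.    -0.     0.887]
```

```bash
python3 -m creep '[{"hand":0,"x":-120,"y":13,"z":0,"rx":0,"ry":0,"rz":0.25},{"hand":0,"x":-200,"y":22,"z":0,"rx":0,"ry":0,"rz":0.5},{"hand":0,"x":-468,"y":50,"z":0,"rx":0,"ry":0,"rz":0.887},{"hand":0,"x":-468,"y":50,"z":0,"rx":0,"ry":0,"rz":0.887},{"hand":0,"x":-468,"y":50,"z":0,"rx":0,"ry":0,"rz":0.887},{"hand":0,"x":-468,"y":50,"z":0,"rx":0,"ry":0,"rz":0.887},{"hand":0,"x":-468,"y":50,"z":0,"rx":0,"ry":0,"rz":0.887},{"hand":0,"x":-468,"y":50,"z":0,"rx":0,"ry":0,"rz":0.887},{"hand":0,"x":-468,"y":50,"z":40,"rx":0,"ry":0,"rz":0.887},{"hand":0,"x":-468,"y":50,"z":64,"rx":0,"ry":0,"rz":0.887}]'
python3 -m creep '[{"hand":0,"x":0,"y":0,"z":0,"rx":0,"ry":0,"rz":0}]'
python3 -c "
from h import *
delta(.46,-.204,.25,-.571)"
```

```text
t: 1.77
ee_pos: [0.4378, -0.1486, 0.2842]
ee_rot: [0.001, 0.877, 0.481, 0.001]
force: [1.5, 0.5, 0.2]
width: 0.0005
t: 1.85
ee_pos: [0.437, -0.1498, 0.2797]
ee_rot: [-0.002, 0.877, 0.48, -0.002]
force: [-0.9, 0.3, -1.6]
width: 0.0006
t 1.85 pos [ 0.437  -0.1498  0.2797] F [-0.9  0.3 -1.6] w 0.0006 xyz [-33.2  48.7  29.5] rot [-0.004  0.001  0.002]
```

Run:
```python
from h import *
s=ctrl.observe(); d=save('wrist','w1.png')
w,a,b,c=s['ee_rot']; R=Ro.from_quat([a,b,c,w]).as_matrix()
T=np.eye(4); T[:3,:3]=R; T[:3,3]=s['ee_pos']; C=np.linalg.inv(T@d['T_tool_cam'])
D=dict(mtx=d['mtx'],R=C[:3,:3],t=C[:3,3]); np.savez('pics/w1cam.npz',**D)
p=[.50589,-.23594,-.57082]; q=proj(D,place(p,M)); print(q.round(0).tolist())
im=cv2.imread('pics/w1.png')
for u,v in q: cv2.drawMarker(im,(int(u),int(v)),(0,0,255),0,9)
cv2.imwrite('pics/w1m.png',im)
```

```text
[[481.0, 187.0], [468.0, 295.0], [361.0, 294.0], [365.0, 187.0], [426.0, 192.0], [367.0, 246.0], [418.0, 297.0]]
```

View pics/w1m.png

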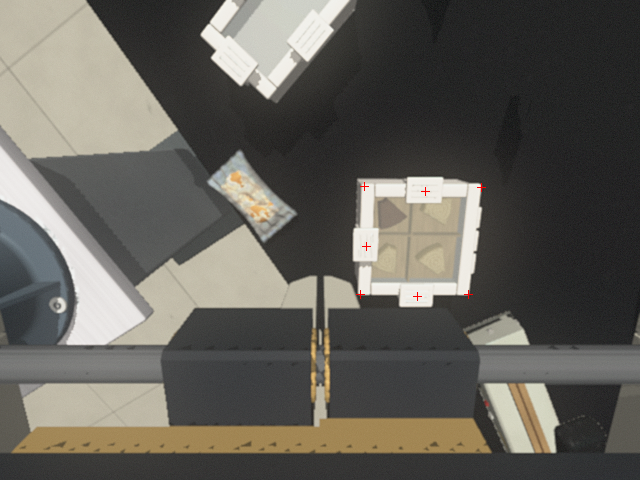

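The predicted markers land within about 2 px of the actual tabs: front (366,244), left (425,190), right (417,297). The pose is confirmed. Tool x is box y, and tool y is box x. Next I hover over the front tab.

```bash
cat >> h.py <<'E'
P=[.50589,-.23594,-.57082]
def bd(bx,by,z): delta(*place(P,np.array([bx,by,z])),P[2])
E
python3 -m creep '[{"hand":0,"x":-20,"y":30,"z":30,"rx":0,"ry":0,"rz":0},{"hand":0,"x":-35,"y":51,"z":60,"rx":0,"ry":0,"rz":0},{"hand":0,"x":-35,"y":51,"z":100,"rx":0,"ry":0,"rz":0},{"hand":0,"x":-35,"y":51,"z":135,"rx":0,"ry":0,"rz":0},{"hand":0,"x":-35,"y":51,"z":160,"rx":0,"ry":0,"rz":0},{"hand":0,"x":-35,"y":51,"z":169,"rx":0,"ry":0,"rz":0},{"hand":0,"x":-35,"y":51,"z":169,"rx":0,"ry":0,"rz":0},{"hand":0,"x":-35,"y":51,"z":169,"rx":0,"ry":0,"rz":0}]'
python3 -c "
from h import *
bd(-.054,0,.081)"
```

```text
t: 2.57
ee_pos: [0.4616, -0.2024, 0.1157]
ee_rot: [0.0, 0.876, 0.482, 0.0]
force: [0.6, 0.2, 0.8]
width: 0.0004
t 2.57 pos [ 0.4616 -0.2024  0.1157] F [0.6 0.2 0.8] w 0.0004 xyz [-4.3  1.3 34.7] rot [ 0.001 -0.     0.005]
```

```bash
python3 -m creep '[{"hand":0,"x":-4,"y":1,"z":10,"rx":0,"ry":0,"rz":0},{"hand":0,"x":-4,"y":1,"z":25,"rx":0,"ry":0,"rz":0},{"hand":0,"x":-4,"y":1,"z":31,"rx":0,"ry":0,"rz":0},{"hand":0,"x":-4,"y":1,"z":33,"rx":0,"ry":0,"rz":0},{"hand":0,"x":-4,"y":1,"z":35,"rx":0,"ry":0,"rz":0},{"hand":0,"x":-4,"y":1,"z":37,"rx":0,"ry":0,"rz":0},{"hand":0,"x":-4,"y":1,"z":39,"rx":0,"ry":0,"rz":0},{"hand":0,"x":-4,"y":1,"z":40,"rx":0,"ry":0,"rz":0},{"hand":0,"x":-4,"y":1,"z":41,"rx":0,"ry":0,"rz":0},{"hand":0,"x":-4,"y":1,"z":41,"rx":0,"ry":0,"rz":0}]'
python3 -c "
from h import *
bd(-.054,0,.073)"
```

```text
t: 3.4
ee_pos: [0.4597, -0.2066, 0.0738]
ee_rot: [0.0, 0.876, 0.482, 0.0]
force: [0.0, -1.1, 1.1]
width: 0.0002
t 3.4 pos [ 0.4597 -0.2066  0.0738] F [ 0.  -1.1  1.1] w 0.0002 xyz [0.3 0.7 0.8] rot [0.    0.    0.005]
```

```bash
for i in 1 ; do python3 -m creep '[{"hand":0,"x":0,"y":0,"z":0.5,"rx":0,"ry":0,"rz":0},{"hand":0,"x":0,"y":0,"z":1,"rx":0,"ry":0,"rz":0}]'; python3 -m creep '[{"hand":0,"x":0,"y":0,"z":0.5,"rx":0,"ry":0,"rz":0},{"hand":0,"x":0,"y":0,"z":1,"rx":0,"ry":0,"rz":0}]'; done
```

```text
t: 3.57
ee_pos: [0.4599, -0.2066, 0.0731]
ee_rot: [0.0, 0.876, 0.482, 0.0]
force: [-6.7, 2.8, 18.0]
width: 0.0008
t: 3.73
ee_pos: [0.4599, -0.2067, 0.073]
ee_rot: [0.0, 0.876, 0.482, 0.0]
force: [-12.1, 5.6, 33.0]
width: 0.0003
```

The front tab is on its stop: z is 0.073 and the force climbs to 33 N. I lift off and move over the right tab.

```bash
python3 -m creep '[{"hand":0,"x":0,"y":0,"z":-15,"rx":0,"ry":0,"rz":0},{"hand":0,"x":0,"y":0,"z":-35,"rx":0,"ry":0,"rz":0},{"hand":0,"x":-25,"y":25,"z":-35,"rx":0,"ry":0,"rz":0},{"hand":0,"x":-50,"y":50,"z":-35,"rx":0,"ry":0,"rz":0},{"hand":0,"x":-54,"y":54,"z":-35,"rx":0,"ry":0,"rz":0},{"hand":0,"x":-54,"y":54,"z":-25,"rx":0,"ry":0,"rz":0},{"hand":0,"x":-54,"y":54,"z":-20,"rx":0,"ry":0,"rz":0},{"hand":0,"x":-54,"y":54,"z":-20,"rx":0,"ry":0,"rz":0}]'
python3 - <<'E'
from h import *
bd(0,-.054,.073)
im=save('top','top2.png')['color'][190:315,320:470,::-1]
cv2.imwrite('pics/crop2.png',cv2.resize(im,None,fx=4,fy=4,interpolation=cv2.INTER_CUBIC))
E
```

```text
t: 4.4
ee_pos: [0.4753, -0.2795, 0.0895]
ee_rot: [-0.001, 0.876, 0.482, -0.001]
force: [0.4, 0.3, -0.2]
width: 0.0005
t 4.4 pos [ 0.4753 -0.2795  0.0895] F [ 0.4  0.3 -0.2] w 0.0005 xyz [-0.8  2.2 16.5] rot [-0.003 -0.     0.005]
```

View pics/crop2.png

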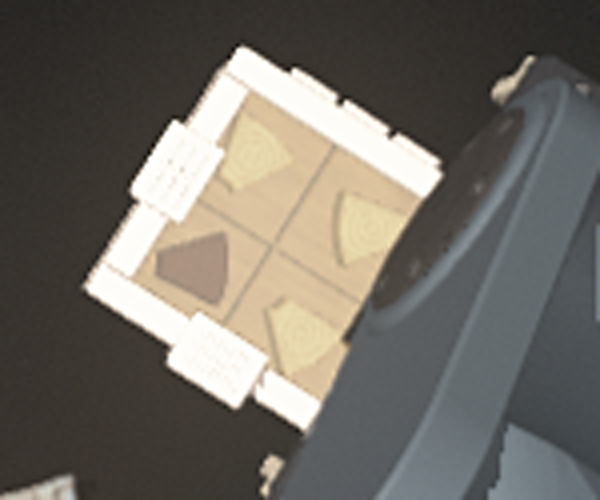

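The box hasn't moved: its back-left corner is at about (380,201), as before. The front tab now sits low at (218,360) in the crop. Next I press the right tab.

```bash
python3 -m creep '[{"hand":0,"x":-1,"y":2,"z":4,"rx":0,"ry":0,"rz":0},{"hand":0,"x":-1,"y":2,"z":7,"rx":0,"ry":0,"rz":0},{"hand":0,"x":-1,"y":2,"z":9,"rx":0,"ry":0,"rz":0},{"hand":0,"x":-1,"y":2,"z":11,"rx":0,"ry":0,"rz":0},{"hand":0,"x":-1,"y":2,"z":13,"rx":0,"ry":0,"rz":0},{"hand":0,"x":-1,"y":2,"z":14,"rx":0,"ry":0,"rz":0},{"hand":0,"x":-1,"y":2,"z":15,"rx":0,"ry":0,"rz":0},{"hand":0,"x":-1,"y":2,"z":16,"rx":0,"ry":0,"rz":0},{"hand":0,"x":-1,"y":2,"z":16.5,"rx":0,"ry":0,"rz":0}]'; python3 -m creep '[{"hand":0,"x":0,"y":0,"z":0.5,"rx":0,"ry":0,"rz":0},{"hand":0,"x":0,"y":0,"z":1,"rx":0,"ry":0,"rz":0}]'
```

```text
t: 5.2
ee_pos: [0.4775, -0.2828, 0.075]
ee_rot: [-0.0, 0.876, 0.482, 0.0]
force: [-0.9, 4.3, 5.3]
width: 0.0005
t: 5.37
ee_pos: [0.4775, -0.2828, 0.0739]
ee_rot: [-0.0, 0.876, 0.482, 0.0]
force: [-0.3, 4.1, 5.1]
width: 0.0004
```

```bash
python3 -m creep '[{"hand":0,"x":0,"y":0,"z":0.5,"rx":0,"ry":0,"rz":0},{"hand":0,"x":0,"y":0,"z":1,"rx":0,"ry":0,"rz":0}]'; python3 -m creep '[{"hand":0,"x":0,"y":0,"z":0.5,"rx":0,"ry":0,"rz":0},{"hand":0,"x":0,"y":0,"z":1,"rx":0,"ry":0,"rz":0}]'
```

```text
t: 5.53
ee_pos: [0.4775, -0.2829, 0.0732]
ee_rot: [-0.0, 0.876, 0.482, 0.0]
force: [-3.8, 6.1, 14.4]
width: 0.0007
t: 5.7
ee_pos: [0.4775, -0.2829, 0.0731]
ee_rot: [-0.0, 0.876, 0.482, 0.0]
force: [-7.2, 8.4, 26.7]
width: 0.0005
```

The right tab is on its stop too. I lift off and cross over to the left tab.

```bash
python3 -m creep '[{"hand":0,"x":0,"y":0,"z":-15,"rx":0,"ry":0,"rz":0},{"hand":0,"x":0,"y":0,"z":-35,"rx":0,"ry":0,"rz":0},{"hand":0,"x":30,"y":0,"z":-35,"rx":0,"ry":0,"rz":0},{"hand":0,"x":65,"y":0,"z":-35,"rx":0,"ry":0,"rz":0},{"hand":0,"x":95,"y":0,"z":-35,"rx":0,"ry":0,"rz":0},{"hand":0,"x":108,"y":0,"z":-35,"rx":0,"ry":0,"rz":0},{"hand":0,"x":108,"y":0,"z":-25,"rx":0,"ry":0,"rz":0},{"hand":0,"x":108,"y":0,"z":-20,"rx":0,"ry":0,"rz":0},{"hand":0,"x":108,"y":0,"z":-20,"rx":0,"ry":0,"rz":0}]'
python3 -c "
from h import *
bd(0,.054,.073)"
```

```text
t: 6.45
ee_pos: [0.5341, -0.1924, 0.0901]
ee_rot: [-0.001, 0.877, 0.481, -0.001]
force: [0.0, 0.0, 0.4]
width: 0.0003
t 6.45 pos [ 0.5341 -0.1924  0.0901] F [0.  0.  0.4] w 0.0003 xyz [ 2.2 -0.1 17.1] rot [-0.003  0.001  0.004]
```

```bash
python3 -m creep '[{"hand":0,"x":2,"y":0,"z":4,"rx":0,"ry":0,"rz":0},{"hand":0,"x":2,"y":0,"z":7,"rx":0,"ry":0,"rz":0},{"hand":0,"x":2,"y":0,"z":9,"rx":0,"ry":0,"rz":0},{"hand":0,"x":2,"y":0,"z":11,"rx":0,"ry":0,"rz":0},{"hand":0,"x":2,"y":0,"z":13,"rx":0,"ry":0,"rz":0},{"hand":0,"x":2,"y":0,"z":14,"rx":0,"ry":0,"rz":0},{"hand":0,"x":2,"y":0,"z":15,"rx":0,"ry":0,"rz":0},{"hand":0,"x":2,"y":0,"z":16,"rx":0,"ry":0,"rz":0},{"hand":0,"x":2,"y":0,"z":17,"rx":0,"ry":0,"rz":0}]'; python3 -m creep '[{"hand":0,"x":0,"y":0,"z":0.5,"rx":0,"ry":0,"rz":0},{"hand":0,"x":0,"y":0,"z":1,"rx":0,"ry":0,"rz":0}]';  python3 -m creep '[{"hand":0,"x":0,"y":0,"z":0.5,"rx":0,"ry":0,"rz":0},{"hand":0,"x":0,"y":0,"z":1,"rx":0,"ry":0,"rz":0}]'
```

```text
t: 7.2
ee_pos: [0.5364, -0.1905, 0.0751]
ee_rot: [0.0, 0.876, 0.482, -0.0]
force: [-3.2, -3.0, 5.2]
width: 0.0006
t: 7.37
ee_pos: [0.5365, -0.1904, 0.0741]
ee_rot: [0.0, 0.876, 0.482, -0.0]
force: [-3.3, -2.9, 4.9]
width: 0.0003
t: 7.53
ee_pos: [0.5366, -0.1903, 0.0732]
ee_rot: [0.0, 0.876, 0.482, 0.0]
force: [-6.3, -1.3, 14.9]
width: 0.0006
```

One more millimetre on this tab to match the others. Then I lift and retreat towards the robot and up, so the cameras have a clear view.

```bash
python3 -m creep '[{"hand":0,"x":0,"y":0,"z":0.5,"rx":0,"ry":0,"rz":0},{"hand":0,"x":0,"y":0,"z":1,"rx":0,"ry":0,"rz":0}]';  python3 -m creep '[{"hand":0,"x":0,"y":0,"z":-15,"rx":0,"ry":0,"rz":0},{"hand":0,"x":0,"y":0,"z":-40,"rx":0,"ry":0,"rz":0},{"hand":0,"x":0,"y":0,"z":-80,"rx":0,"ry":0,"rz":0},{"hand":0,"x":0,"y":0,"z":-120,"rx":0,"ry":0,"rz":0},{"hand":0,"x":0,"y":-40,"z":-150,"rx":0,"ry":0,"rz":0},{"hand":0,"x":0,"y":-80,"z":-170,"rx":0,"ry":0,"rz":0},{"hand":0,"x":0,"y":-120,"z":-170,"rx":0,"ry":0,"rz":0},{"hand":0,"x":0,"y":-160,"z":-170,"rx":0,"ry":0,"rz":0},{"hand":0,"x":0,"y":-200,"z":-170,"rx":0,"ry":0,"rz":0},{"hand":0,"x":0,"y":-200,"z":-170,"rx":0,"ry":0,"rz":0}]'
python3 -m creep '[{"hand":0,"x":0,"y":0,"z":0,"rx":0,"ry":0,"rz":0}]'
python3 - <<'E'
from h import *
a=save('top','top3.png')['color'][185:325,195:455,::-1]
b=save('side','side3.png')['color'][180:300,260:440,::-1]
a=cv2.resize(a,(780,420),interpolation=2);b=cv2.resize(b,(720,480),interpolation=2)
cv2.imwrite('pics/a3.png',a);cv2.imwrite('pics/b3.png',b)
E
```

```text
t: 7.7
ee_pos: [0.5367, -0.1903, 0.0731]
ee_rot: [0.0, 0.876, 0.482, 0.0]
force: [-9.1, 0.2, 24.4]
width: 0.0006
t: 8.53
ee_pos: [0.3631, -0.0799, 0.2412]
ee_rot: [-0.001, 0.876, 0.482, -0.0]
force: [0.6, -0.5, -0.3]
width: 0.0005
t: 8.62
ee_pos: [0.3665, -0.0817, 0.2421]
ee_rot: [0.0, 0.876, 0.482, 0.001]
force: [0.7, -0.0, 0.3]
width: 0.0005
```

View pics/a3.png

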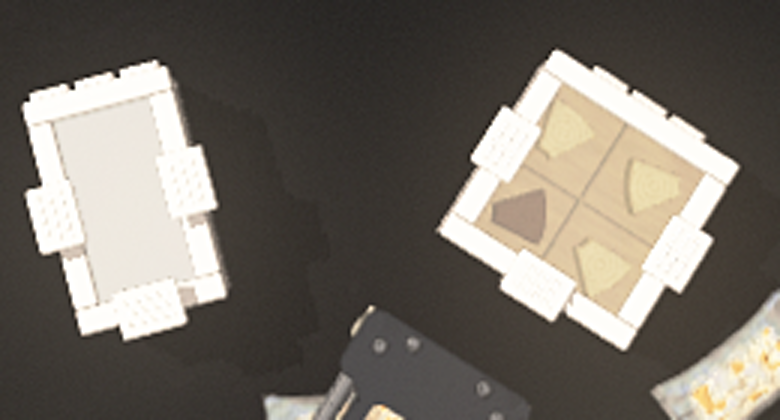

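View pics/b3.png

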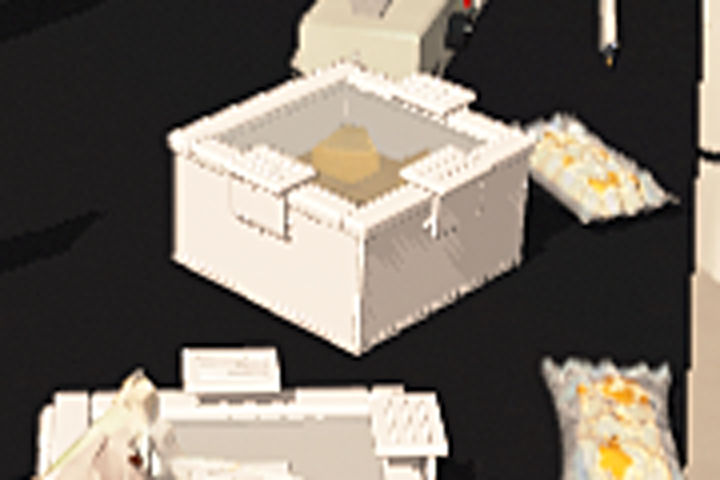

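The top view shows both boxes exactly where they stood: cake box corners at (556,51), (738,167) and (627,349), allowing for the 15-pixel shift of this crop. The side view shows all three tabs sitting low on the rim, at (265,165), (450,170) and (435,95). The empty box's tab still stands up at (230,370). I'm handing the job in.

```bash
python3 -c "
from bench import ctrl
print(ctrl.sign_off())"
```

```text
the job is handed in; nothing more can be done
None
```

I pressed all three tabs on the cake box (front, then right, then left) straight down with the closed fingertips until they stopped. The job was handed in at about 8.7 s of the 35 s allowed.

- **Tabs:** each stopped at a tip height of about 73 mm, which is the home position. The force there rose to about 35 N (front), 29 N (right) and 26 N (left), against about 5 N while the right and left tabs slid. On the front tab I didn't see the 5 N sliding force; the reading was about 1 N just before the stop. In the last side picture all three tabs sit low on the rim.
- **Boxes:** the last top picture shows the cake box upright, with its corners within about a pixel of where they began. The empty box is in its original place, untouched, with its tabs still up.
- **Robot:** it was clear of everything, with about 0 N on the wrist. No check failed or disagreed.

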